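# Seat the model fuselage, then hover its canopy for a fit check

### The job

First push the yellow model fuselage nose-first along its jig until its nose bears firmly against the blue stop. Then grip the canopy by its tinted cabin, lift it higher than the plywood formers in the rack and, without touching the rack or the fuselage with it, hold it level about a centimetre above the cockpit opening, centred and in line, red end towards the fuselage's red nose. Finish while still holding it there with the fuselage still against its stop, and leave the bottles, jar, tape, sanding block and screwdriver where they are.

Things in the scene. Friction and masses are not known exactly. Their poses are not given: they have to be found in the camera images.
- fuselage: Loose yellow nose section of a model aeroplane, 220 long (own x) x 84 wide (y) x 62 high, 0.36 to 0.6 kg, cockpit opening 130 x 64, 48 deep, in mid top. Origin: centre of the underside; +x to the nose (red band on top), z up. Flat upright ends of plywood; the tail face spans 15 to 77 above the table. Slides along the jig between its rails (2 to 8 N); starts 15 to 115 short of the stop.
- cockpit_rim (a point): Centre of the cockpit opening at the height of the fuselage's top face (62 above its underside); axes as the fuselage's.
- nose_face (a point): Middle of the fuselage's flat nose face, 25 above its underside, 110 ahead of its origin; axes as the fuselage's.
- jig: Fixed plywood board 360 (x) x 130 (y) x 15 high with two aluminium rails along x, inner faces 88 apart, tops 35 above the table, from 180 behind to 120 ahead of the origin. Origin: centre of the underside; +x is the way the fuselage's nose points and must be pushed.
- stop: Fixed blue stop block, 56 wide and 50 high, standing on the jig's board at a place along the jig's x that varies. Origin on its underside, behind its rubber pad; axes as the jig's. Rigid.
- stop_face (a point): Middle of the face of the stop's black rubber pad (towards -x), 40 above the table, on the jig's centre line. When the fuselage is seated, its nose face lies against this face.
- canopy: Loose canopy hatch, 0.1 to 0.17 kg: flat yellow frame 150 long (own x) x 76 (y) x 6 thick; on it a dark tinted cabin with upright sides, 44 wide (y), from 45 behind to 35 ahead of the origin, top 46 above the underside, sloping windscreen ahead of it. Origin: centre of the underside; +x to its nose end (red band). Starts level on the stand, underside 25 above the table.
- canopy_nose (a point): Middle of the nose end of the canopy frame's underside, 75 ahead of the canopy's origin.
- stand: Fixed wooden block 90 x 50 x 25 high with a cork top that carries the canopy's middle; smaller than the canopy's frame, centred under it within 5.
- rack: Fixed obstacle between the canopy and the jig: slotted board 260 (x) x 50 (y) with six upright plywood formers, 112 high over all. Origin: centre of the underside.
- glue_bottle: Bystander: loose white bottle, 52 across, 150 high. Origin under its centre.
- spray_bottle: Bystander: loose green bottle, 56 across, 170 high. Origin under its centre.
- paint_jar: Bystander: loose yellow jar, 52 across, 60 high. Origin under its centre.
- tape_roll: Bystander: loose blue ring of tape lying flat, 72 across, 24 high. Origin under its centre.
- sanding_block: Bystander: loose cork block 100 x 50 x 28 high. Origin under its centre.
- screwdriver: Bystander: loose screwdriver lying on the table, along its own x.
Things that resemble listed ones, but are neither listed nor needed, are in the scene too. Leave any pink or purple look-alike of the canopy alone.

How it is judged:
By the outcome, as a careful person would: the job done as asked, in the order asked, and still so for the second after the job is handed in, while the arm keeps its last pose, push and grip.
It also fails if it takes over 61 s, if anything falls off the work surface, if the arm or the gripper's body presses on something with over 40 N, if the wrist force passes 120 N, or if a joint passes its speed limit or range.

### The arm

A 7-joint arm with a two-finger parallel gripper is mounted at the origin on the work surface. World frame = base frame: x ahead of the robot, y to its left, z up, the work surface at z = 0. Lengths are in m, angles in rad, forces in N, time in s.
With the tool pointing down it reaches from about 0.375 to 0.925 m from the base axis. Payload 3.1 kg.
Tool frame: the origin (TCP) lies between the finger pads; the fingertips stand 14 mm ahead of it and the grasp point (between the pads) lies 5 mm behind it; x points along the fingers, z is the direction in which the jaws open and shut, and the axes are right-handed (so a half turn about x gives the same grasp; the last joint's range is limited). The gripper opens to 85 mm and grips with 20 to 120 N. Pads are 22 mm wide; open, the fingers measure 114 mm over their backs; the gripper's body (76 mm by 85 mm) begins 54 mm behind the grasp point. The pads swing forward as they close: fully open they stand 13 mm farther back than shut.
Start: joints at [-1.205, 0.383, 0.044, 1.598, -0.018, 1.161, -0.05], TCP at [0.291, 0.581, 0.245] pointing down, gripper open.
Joint ranges: [-2.61, 2.61], [-0.41, 2.15], [-1.48, 1.57], [0, 2.5], [-1.57, 4.71], [0.05, 1.97], [-2.85, 2.85]. Speed limits (rad/s): [2.79, 2.79, 3.14, 3.14, 3.14, 3.14, 3.14].

### API

Orientations are given as a unit quaternion [w, x, y, z].
In Python, from rig import robot gives the robot as it stands.
- The arm moves only by the tool send_rows, never from a script. Its argument "plan" is a list of rows, each a list of 7 numbers: the opening, from 0 (shut) to 1 (fully open), then the shift along the tool's x, y, z in m, then the turn, a rotation vector about the tool's x, y, z in degrees. In form: [[gripper, dx, dy, dz, wx, wy, wz], ...]. A call has 1 to 12 rows; each row shifts and turns the commanded pose from where the row before left it, along the tool's axes as they then stand; what a row does not reach is not made up. A row lasts 1/10 s, in which the tool goes at most 50 mm and 8.59 degrees, less where a joint would pass 70% of its speed; a pose out of reach is approached as far as the arm can. A call is refused whole if a number of a shift passes 0.05 or a number of a turn 8.59, either way. A call with a gripper value outside its range is refused whole. The fingers move at their own pace and stop on an object; "squeeze" is the grip in N (left out, the last holds). Time passes only in rows, so rows that do not move let the fingers close. It gives the time, the measured TCP pose, the force and the opening at its end, in the units of the state.
- robot.get_obs(): the state, without advancing time (a new reading comes with each control period).
- robot.read_camera(name): name is "scene" or "side" or "wrist"; returns a dict with "img" (400x640x3 uint8, red, green, blue), "range_z" (400x640 float32, m along the optical axis (not along the pixel's ray), 0 where there is no reading), "intrinsics" (3x3 intrinsics, pixels), "pose" (4x4, takes a point from camera to world coordinates). Camera axes: x right, y down, z forward; pixel columns grow to the right and rows downward; lengths in m; the calibration is good to about 2 mm. The wrist camera is an equidistant fisheye: a pixel r from the principal point sees the ray r / f radians off the axis. A picture is of the moment at which its call begins.
- robot.sign_off(): hands the job in, once; it reports no verdict.
The state is a dict: "time": time; "joints": joint angles; "dq": joint speeds; "effort": joint torques, N m; "position": TCP position; "tcp_rot": TCP orientation; "ft_force": force on the tool from outside, world axes, zero at the start; "moment": the same for the moment, N m; "width": finger opening in m.
Only numpy, scipy, OpenCV 4.12 (cv2) and the standard library are available. Lean on these libraries where they do the work, as an engineer would, in place of code of your own. Each camera call takes 0.05 s, during which the arm holds its last target. There are 200 camera calls.

## Working session

There is one attempt and no reset: what is moved stays moved. The work goes in short steps, Python scripts to look and compute and a tool call to move; the robot and the scene stay as the last step left them, time stands still between calls to the robot, and variables do not carry over. Pictures are saved under pics/ and viewed, about 8 in all and at most 12, crops included, and the job is handed in when it is done.

Besides the shell and the picture viewer there is one more tool, called after "Request:" as a command line: name --pt "numbers of a row" for each row, then --argument value for the rest. send_rows: Moves the arm, as the interface text tells. Its arguments: {"type":"object","properties":{"plan":{"type":"array"},"squeeze":{"type":"number"}},"required":["plan"]}

```bash
mkdir -p pics; ls; cat > h.py <<'E'
import numpy as np, cv2
from rig import robot
def shot(n,f=None):
    c=robot.read_camera(n)
    if f: cv2.imwrite('pics/'+f,c['img'][:,:,::-1])
    return c
def cloud(c):
    K=c['intrinsics'];z=c['range_z'];v,u=np.mgrid[:z.shape[0],:z.shape[1]]
    P=np.stack([(u-K[0,2])/K[0,0]*z,(v-K[1,2])/K[1,1]*z,z],-1)
    W=P@c['pose'][:3,:3].T+c['pose'][:3,3]; W[z==0]=np.nan
    return W
E
python3 - <<'E'
from h import *
a=shot('scene','a.png');b=shot('side','b.png')
np.savez('s0.npz',ai=a['img'],aw=cloud(a),bi=b['img'],bw=cloud(b))
for c in(a,b):print(c['pose'].round(3).tolist(),c['intrinsics'].round(1).tolist())
o=robot.get_obs();print({k:np.round(v,3).tolist() for k,v in o.items()})
E
```

```text
pics
[[0.298, 0.56, -0.773, 1.541], [0.955, -0.178, 0.239, -0.172], [-0.004, -0.809, -0.587, 0.872], [0.0, 0.0, 0.0, 1.0]] [[457.1, 0.0, 313.3], [0.0, 457.1, 199.2], [0.0, 0.0, 1.0]]
[[0.999, -0.029, 0.03, 0.482], [-0.042, -0.726, 0.686, -0.743], [0.002, -0.687, -0.727, 0.983], [0.0, 0.0, 0.0, 1.0]] [[391.9, 0.0, 317.9], [0.0, 391.9, 198.6], [0.0, 0.0, 1.0]]
{'time': 0.1, 'joints': [-1.205, 0.384, 0.044, 1.599, -0.018, 1.161, -0.05], 'dq': [-0.001, -0.001, 0.0, -0.003, -0.001, 0.003, -0.001], 'effort': [0.003, -43.473, 1.029, -25.046, 0.011, 0.005, -0.0], 'position': [0.29, 0.581, 0.244], 'tcp_rot': [0.601, -0.372, 0.602, 0.371], 'ft_force': [-0.544, -0.726, -0.582], 'moment': [-0.016, -0.016, -0.002], 'width': 0.085}
```

View pics/a.png

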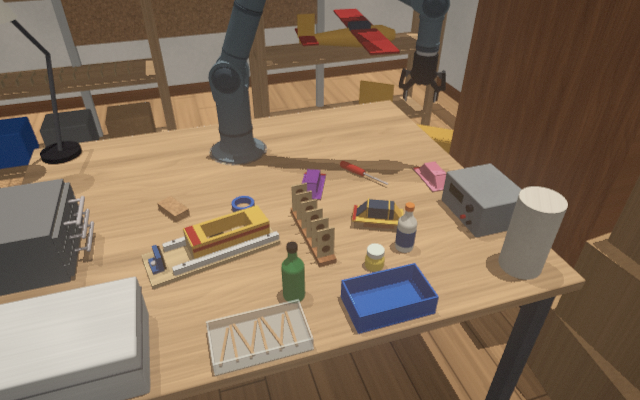

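View pics/b.png

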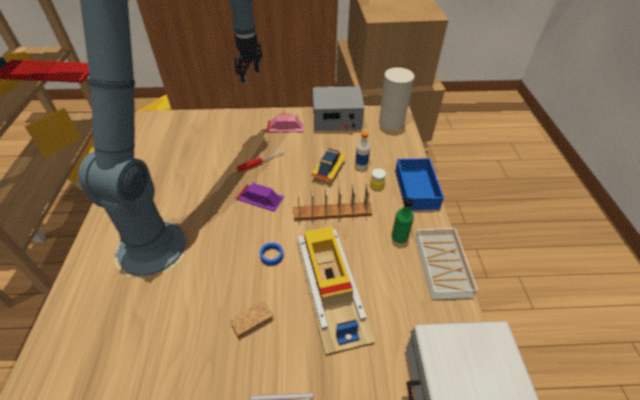

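The scene view shows the fuselage at about (228,230) with its red nose to the left and the blue stop at (157,258). The canopy is at (380,213), red end at left, with the rack between them at (313,225). The side view agrees: the nose points to -y (image down), and the purple and pink parts are look-alikes.

```bash
python3 - <<'E'
from h import *
d=np.load('s0.npz')
for n in 'ab':
    im=d[n+'i'];W=d[n+'w'];H=cv2.cvtColor(im,cv2.COLOR_RGB2HSV);h,s,v=[H[...,i].astype(int) for i in range(3)]
    x,y,z=[np.nan_to_num(W[...,i],nan=-9) for i in range(3)]
    tab=(x>.3)&(x<1.0)&(abs(y)<.6)
    yel=(h>18)&(h<32)&(s>170)&(v>90)&tab
    red=((h<6)|(h>174))&(s>150)&tab
    blue=(h>100)&(h<125)&(s>120)&tab
    def comp(m,nm,amin=25):
        k,l,st,c=cv2.connectedComponentsWithStats(m.astype(np.uint8))
        for i in range(1,k):
            if st[i,4]>=amin:
                p=W[l==i];p=p[~np.isnan(p).any(1)]
                r=cv2.minAreaRect((p[:,:2]*1000).astype(np.float32))
                print(n,nm,st[i,4],'px',c[i].round(),'med',np.median(p,0).round(3),'zr',np.percentile(p[:,2],[3,97]).round(3),'rect',np.round(r[0]),np.round(r[1]),round(r[2],1))
    comp(yel,'yel');comp(yel&(z>.07)&(z<.085),'yeltop');comp(yel&(z>.02)&(z<.04),'yelframe');comp(red,'red');comp(blue,'blue')
    comp((z>.095)&(z<.125)&(x>.4)&(x<.9)&(abs(y)<.3),'high',8)
    comp((z>.028)&(z<.042)&(s<60)&(v>120)&tab,'rail',20)
    comp((z>.065)&(z<.076)&(x>.5)&(x<.8)&(y>.1)&(y<.4),'cabtop',15)
E
```

```text
a red 35 px [360. 171.] med [0.31  0.377 0.022] zr [0.014 0.027] rect [312. 377.] [27. 14.] 40.0
a red 29 px [354. 212.] med [0.535 0.268 0.032] zr [0.028 0.034] rect [532. 270.] [ 6. 69.] 63.5
a red 135 px [192. 235.] med [ 0.553 -0.207  0.077] zr [0.074 0.08 ] rect [ 552. -207.] [83. 20.] 10.5
a blue 25 px [234. 202.] med [ 0.365 -0.07   0.025] zr [0.022 0.027] rect [365. -65.] [19. 52.] 65.2
a blue 1658 px [385. 297.] med [0.854 0.222 0.006] zr [0.002 0.061] rect [871. 222.] [200. 123.] 90.0
a high 82 px [299. 187.] med [0.458 0.117 0.105] zr [0.096 0.113] rect [458. 118.] [47. 12.] 88.2
a high 93 px [303. 195.] med [0.502 0.119 0.105] zr [0.096 0.114] rect [501. 119.] [11. 47.] 7.3
a high 94 px [308. 203.] med [0.546 0.12  0.105] zr [0.096 0.114] rect [546. 122.] [11. 47.] 5.0
a high 100 px [314. 212.] med [0.59  0.123 0.106] zr [0.096 0.113] rect [589. 124.] [10. 49.] 2.3
a high 110 px [320. 222.] med [0.634 0.126 0.104] zr [0.095 0.114] rect [633. 127.] [10. 49.] 1.7
a high 113 px [325. 232.] med [0.678 0.127 0.104] zr [0.095 0.114] rect [678. 127.] [ 8. 48.] 0.8
a high 307 px 
[... 3140 characters left out ...]
.] med [ 0.764 -0.007  0.111] zr [0.096 0.123] rect [768.   1.] [41. 55.] 69.9
b rail 314 px [438. 275.] med [ 0.824 -0.195  0.038] zr [0.029 0.041] rect [ 836. -125.] [104. 240.] 25.8
b rail 317 px [352. 286.] med [ 0.606 -0.207  0.035] zr [0.031 0.039] rect [ 591. -128.] [ 17. 298.] 11.1
b rail 602 px [312. 282.] med [ 0.493 -0.165  0.035] zr [0.03  0.039] rect [ 489. -148.] [ 19. 301.] 11.6
b rail 24 px [348. 336.] med [ 0.577 -0.322  0.031] zr [0.028 0.034] rect [ 576. -322.] [12. 11.] 39.2
b cabtop 196 px [328. 156.] med [0.567 0.326 0.07 ] zr [0.066 0.074] rect [567. 328.] [86. 46.] 65.2
b cabtop 37 px [362. 154.] med [0.69  0.334 0.07 ] zr [0.065 0.075] rect [685. 340.] [29. 53.] 68.6
```

```bash
cat >> h.py <<'E'
from scipy.spatial.transform import Rotation as R
def rot(o): q=o['tcp_rot'];return R.from_quat([q[1],q[2],q[3],q[0]])
def go(p,jawyaw):
    "remaining turn about tool axes (deg), then shift in the tool axes after the turn (mm)"
    o=robot.get_obs();r=rot(o);a=np.radians(jawyaw);best=None
    for s in(1,-1):
        z=s*np.array([np.cos(a),np.sin(a),0]);x=np.array([0,0,-1.]);T=R.from_matrix(np.stack([x,np.cross(z,x),z],1))
        w=(r.inv()*T).as_rotvec(degrees=True)
        if best is None or np.linalg.norm(w)<np.linalg.norm(best[0]):best=(w,T)
    d=best[1].inv().apply(np.array(p)-o['position'])*1000
    print('t',round(o['time'],2),'pos',np.round(o['position'],4),'F',np.round(o['ft_force'],1),'w',round(o['width'],4),'q7',round(o['joints'][6],2),'turn',best[0].round(2),'shift',d.round(1))
E
python3 - <<'E'
from h import *
d=np.load('s0.npz')
# jig line
u=np.radians(-78.8);ex=np.array([np.cos(u),np.sin(u)]);ey=np.array([-ex[1],ex[0]]);C=np.array([.540,-.138])
for n in 'ab':
    im=d[n+'i'];W=d[n+'w'];H=cv2.cvtColor(im,cv2.COLOR_RGB2HSV);h,s,v=[H[...,i].astype(int) for i in range(3)]
    q=W[...,:2]-C;sx=q@ex;sy=q@ey;z=W[...,2]
    top=(abs(z-.077)<.006)&(abs(sy)<.045)&(abs(sx)<.16)
    print(n,'fus sx',np.nanpercentile(sx[top],[0.5,1.5,98.5,99.5]).round(4),'sy',np.percentile(sy[top],[1,50,99]).round(4))
    st=(z>.045)&(z<.075)&(abs(sy)<.035)&(sx>.125)&(sx<.25)
    print('stop sx',np.percentile(sx[st],[0,1,5,50,98]).round(4),'sy',np.percentile(sy[st],[2,50,98]).round(4),st.sum())
    dark=st&(v<60);print('dark sx',dark.sum(), np.percentile(sx[dark],[0,10,50,98]).round(4) if dark.any() else '')
    rl=(abs(z-.035)<.004)&(s<60)&(abs(abs(sy)-.052)<.015)&(abs(sx)<.17)
    for g in(1,-1):
        m=rl&(sy*g>0);print('rail',g,np.percentile(sx[m],[1,99]).round(3),np.polyfit(sx[m],sy[m],1).round(4))
print('ex',ex)
go([.507,.03,.244],11.2)
E
```

```text
a fus sx [-0.135  -0.1335  0.0844  0.0853] sy [-0.0433  0.0061  0.044 ]
stop sx [0.157  0.1572 0.1581 0.1671 0.1752] sy [-0.0227  0.0112  0.0308] 140
dark sx 0 
rail 1 [-0.15   0.143] [0.0036 0.0537]
rail -1 [0.085 0.145] [ 0.0105 -0.0499]
b fus sx [-0.1318 -0.1297  0.0888  0.0891] sy [-0.0435 -0.0023  0.0401]
stop sx [0.16   0.1603 0.162  0.1747 0.1795] sy [-0.0273 -0.0007  0.0259] 211
dark sx 0 
rail 1 [-0.142  0.148] [-0.0223  0.0545]
rail -1 [-0.145  0.148] [ 0.0022 -0.0522]
ex [ 0.19423435 -0.98095516]
t 0.1 pos [0.2904 0.5806 0.244 ] F [-0.5 -0.7 -0.6] w 0.0853 q7 -0.05 turn [52.23 -0.12  0.07] shift [  -0.  -582.2  105.5]
```

Request:
send_rows --pt "0 0 0 0 7.46 0 0" --pt "0 0 0 0 7.46 0 0" --pt "0 0 0 0 7.46 0 0" --pt "0 0 0 0 7.46 0 0" --pt "0 0 0 0 7.46 0 0" --pt "0 0 0 0 7.46 0 0" --pt "0 0 0 0 7.46 0 0" --pt "0 0 0 0 0 0 0" --squeeze 40

```text
time: 0.9
position: [0.2904, 0.5809, 0.2444]
tcp_rot: [0.704, -0.07, 0.704, 0.069]
ft_force: [-0.2, -0.2, -0.1]
width: -0.0001
```

Request:
send_rows --pt "0 0 -0.03 0.005 0 0 0" --pt "0 0 -0.045 0.009 0 0 0" --pt "0 0 -0.045 0.009 0 0 0" --pt "0 0 -0.045 0.009 0 0 0" --pt "0 0 -0.045 0.009 0 0 0" --pt "0 0 -0.045 0.009 0 0 0" --pt "0 0 -0.045 0.009 0 0 0" --pt "0 0 -0.045 0.009 0 0 0" --pt "0 0 -0.045 0.009 0 0 0" --pt "0 0 -0.045 0.009 0 0 0" --pt "0 0 -0.045 0.009 0 0 0" --pt "0 0 -0.045 0.009 0 0 0"

```text
time: 2.1
position: [0.495, 0.0848, 0.2453]
tcp_rot: [0.704, -0.07, 0.704, 0.07]
ft_force: [0.6, -0.0, -1.2]
width: 0.0001
```

```bash
python3 - <<'E'
from h import *
go([.5075,.026,.244],11.2)
c=shot('wrist','w1.png')
E
```

```text
t 2.1 pos [0.495  0.0848 0.2453] F [ 0.6 -0.  -1.2] w 0.0001 q7 0.01 turn [ 0.21  0.02 -0.02] shift [  1.3 -60.1   0.8]
```

View pics/w1.png

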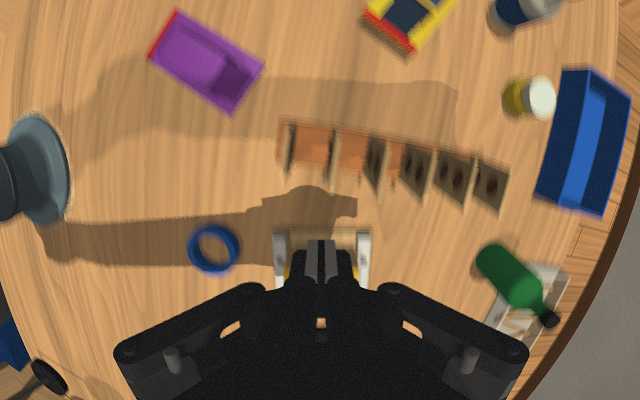

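The wrist view shows the closed fingers at (320,260), centred between the rails (278 and 365). The tape roll and the bottle are well clear.

Request:
send_rows --pt "0 0 -0.03 0 0 0 0" --pt "0 0 -0.03 0.001 0 0 0" --pt "0 0.045 0 0 0 0 0" --pt "0 0.045 0 0 0 0 0" --pt "0 0.045 0 0 0 0 0" --pt "0 0.035 0 0 0 0 0" --pt "0 0.016 0 0 0 0 0" --pt "0 0 0 0 0 0 0"

```text
time: 2.95
position: [0.5044, 0.0278, 0.0563]
tcp_rot: [0.701, -0.07, 0.706, 0.07]
ft_force: [-0.7, -0.0, 1.1]
width: 0.0001
```

Request:
send_rows --pt "0 0 -0.006 0 0 0 0" --pt "0 0 -0.006 0 0 0 0" --pt "0 0 -0.006 0 0 0 0" --pt "0 0 -0.006 0 0 0 0" --pt "0 0 -0.006 0 0 0 0" --pt "0 0 -0.006 0 0 0 0" --pt "0 0 -0.006 0 0 0 0" --pt "0 0 -0.006 0 0 0 0" --pt "0 0 0 0 0 0 0"

```text
time: 3.85
position: [0.517, -0.0208, 0.0593]
tcp_rot: [0.704, -0.069, 0.704, 0.068]
ft_force: [-0.4, 0.4, 1.1]
width: -0.0001
```

```bash
cat >> h.py <<'E'
ex=np.array([0.19423,-0.98096]);ey=np.array([.98096,.19423]);C=np.array([.540,-.138])
def fus(c):
    W=cloud(c);q=W[...,:2]-C;sx=q@ex;sy=q@ey;z=W[...,2]
    H=cv2.cvtColor(c['img'],cv2.COLOR_RGB2HSV).astype(int)
    col=(H[...,1]>150)&((H[...,0]<33)|(H[...,0]>172))
    t=(abs(z-.077)<.006)&(abs(sy)<.05)&(abs(sx)<.2)&col
    print('fus sx',np.percentile(sx[t],[1,99]).round(4),'sy',np.percentile(sy[t],[1,99]).round(4))
E
python3 - <<'E'
from h import *
go([.5075,.026,.059],11.2);o=robot.get_obs();print((o['position'][:2]-C)@ex,(o['position'][:2]-C)@ey)
fus(shot('side'))
E
```

```text
t 3.85 pos [ 0.517  -0.0208  0.0593] F [-0.4  0.4  1.1] w -0.0001 q7 0.44 turn [-0.07  0.01  0.08] shift [ 0.3 47.8 -0.2]
-0.11939719350951193 0.00017967595274125917
fus sx [-0.1053  0.1132] sy [-0.0445  0.0368]
```

Request:
send_rows --pt "0 0 -0.006 0 0 0 0" --pt "0 0 -0.006 0 0 0 0" --pt "0 0 -0.006 0 0 0 0" --pt "0 0 -0.006 0 0 0 0" --pt "0 0 -0.006 0 0 0 0" --pt "0 0 -0.005 0 0 0 0"

```text
time: 4.5
position: [0.5234, -0.0545, 0.0591]
tcp_rot: [0.704, -0.069, 0.704, 0.069]
ft_force: [-0.1, 1.2, -0.7]
width: -0.0004
```

Request:
send_rows --pt "0 0 -0.002 0 0 0 0" --pt "0 0 -0.002 0 0 0 0" --pt "0 0 -0.002 0 0 0 0"

```text
time: 4.8
position: [0.5248, -0.0592, 0.0592]
tcp_rot: [0.704, -0.069, 0.704, 0.069]
ft_force: [0.2, 0.7, -1.2]
width: -0.0001
```

Request:
send_rows --pt "0 0 -0.002 0 0 0 0" --pt "0 0 -0.002 0 0 0 0"

```text
time: 5.0
position: [0.5255, -0.0633, 0.0592]
tcp_rot: [0.704, -0.069, 0.704, 0.069]
ft_force: [0.2, 0.8, -0.9]
width: 0.0003
```

Request:
send_rows --pt "0 0 -0.002 0 0 0 0" --pt "0 0 -0.002 0 0 0 0"

```text
time: 5.2
position: [0.5263, -0.0674, 0.0592]
tcp_rot: [0.704, -0.069, 0.704, 0.069]
ft_force: [-0.4, 1.2, -0.9]
width: -0.0
```

Request:
send_rows --pt "0 0 -0.002 0 0 0 0" --pt "0 0 -0.002 0 0 0 0"

```text
time: 5.4
position: [0.5264, -0.0682, 0.0592]
tcp_rot: [0.703, -0.068, 0.705, 0.071]
ft_force: [-2.9, 8.4, 3.9]
width: 0.0002
```

```bash
python3 - <<'E'
from h import *
o=robot.get_obs();print((o['position'][:2]-C)@ex,o['ft_force'])
c=shot('side');fus(c);cv2.imwrite('pics/c.png',cv2.resize(c['img'][200:370,250:420,::-1],None,fx=3.5,fy=3.5))
E
```

```text
-0.07107626730386686 [-2.94257771  8.35544453  3.89917684]
fus sx [-0.0568  0.1612] sy [-0.044   0.0375]
```

View pics/c.png

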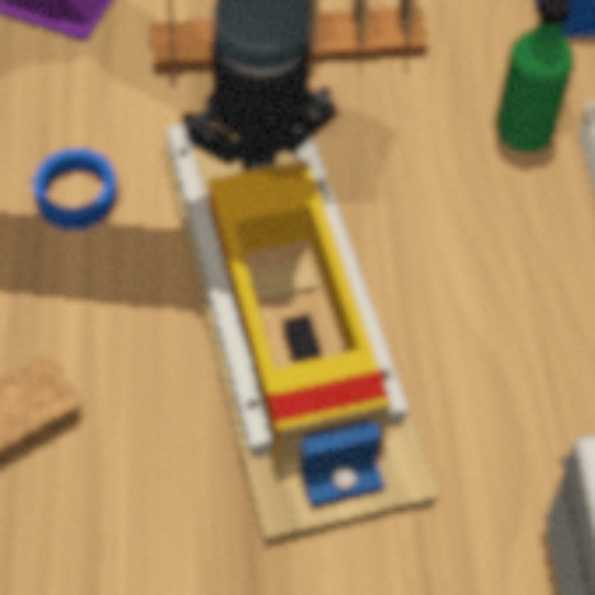

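The crop shows the nose (red band, about (325,395)) touching the blue stop at (340,460), with the fuselage between the rails. I'll press harder to seat it.

Request:
send_rows --pt "0 0 -0.003 0 0 0 0" --pt "0 0 0 0 0 0 0"

```text
time: 5.65
position: [0.5264, -0.0682, 0.0593]
tcp_rot: [0.702, -0.067, 0.705, 0.073]
ft_force: [-4.7, 10.7, 6.0]
width: 0.0004
```

Request:
send_rows --pt "0 0 -0.004 0 0 0 0" --pt "0 0 -0.003 0 0 0 0" --pt "0 0 0 0 0 0 0" --pt "0 0 0 0 0 0 0"

```text
time: 6.05
position: [0.5263, -0.0683, 0.0593]
tcp_rot: [0.7, -0.065, 0.707, 0.078]
ft_force: [-8.3, 19.9, 14.1]
width: 0.0
```

Now seated with about 22 N of push and no further travel. Next I back off and raise.

Request:
send_rows --pt "0 0 0.005 0 0 0 0" --pt "0 0 0.008 0 0 0 0" --pt "0 0 0.015 0 0 0 0" --pt "0 0 0.02 0 0 0 0" --pt "0 -0.04 0 0 0 0 0" --pt "0 -0.048 0 0 0 0 0" --pt "0 -0.048 0 0 0 0 0" --pt "0 -0.048 0 0 0 0 0" --pt "0 0 0 0 0 0 0"

```text
time: 6.95
position: [0.5254, -0.0354, 0.2509]
tcp_rot: [0.71, -0.068, 0.698, 0.068]
ft_force: [1.3, -0.0, 0.5]
width: 0.0
```

```bash
python3 - <<'E'
from h import *
for n in('side',): fus(shot(n))
go([.568,.330,.24],-24.5)
go([.568,.330,.24],11.2)
E
```

```text
fus sx [-0.0552  0.1612] sy [-0.0441  0.0373]
t 7.0 pos [ 0.5231 -0.0349  0.2476] F [-0.8  0.7 -0.8] w -0.0 q7 0.28 turn [35.6   0.59 -0.14] shift [   7.6  350.7 -110.4]
t 7.0 pos [ 0.5231 -0.0349  0.2476] F [-0.8  0.7 -0.8] w -0.0 q7 0.28 turn [-0.1   0.59  0.05] shift [  7.6 349.2 114.9]
```

Request:
send_rows --pt "1 0 0.03 0.01 0 0 0" --pt "1 0 0.045 0.015 0 0 0" --pt "1 0 0.045 0.015 0 0 0" --pt "1 0 0.045 0.015 0 0 0" --pt "1 0 0.045 0.015 0 0 0" --pt "1 0 0.045 0.015 0 0 0" --pt "1 0 0.045 0.015 0 0 0" --pt "1 0 0.03 0.01 0 0 0" --pt "1 0 0.019 0.005 0 0 0" --pt "1 0 0 0 0 0 0"

```text
time: 8.0
position: [0.5631, 0.3341, 0.2412]
tcp_rot: [0.703, -0.071, 0.704, 0.071]
ft_force: [-0.9, -0.2, 0.3]
width: 0.0853
```

Request:
send_rows --pt "1 0 0 0 7.1 0 0" --pt "1 0 0 0 7.1 0 0" --pt "1 0 0 0 7.1 0 0" --pt "1 0 0 0 7.1 0 0" --pt "1 0 0 0 7.1 0 0" --pt "1 0 0 0 0 0 0" --pt "1 0 0 0 0 0 0"

```text
time: 8.7
position: [0.5651, 0.328, 0.2431]
tcp_rot: [0.691, 0.149, 0.691, -0.15]
ft_force: [0.2, 0.0, -0.4]
width: 0.0851
```

```bash
cat >> h.py <<'E'
def wcloud(c):
    K=c['intrinsics'];z=c['range_z'];v,u=np.mgrid[:z.shape[0],:z.shape[1]]
    a=(u-K[0,2])/K[0,0];b=(v-K[1,2])/K[1,1];r=np.hypot(a,b)+1e-9;k=np.tan(r)/r
    P=np.stack([a*k*z,b*k*z,z],-1);W=P@c['pose'][:3,:3].T+c['pose'][:3,3];W[(z==0)|(r>1.4)]=np.nan
    return W
E
python3 - <<'E'
from h import *
c=shot('wrist','w2.png');W=wcloud(c);z=W[...,2]
H=cv2.cvtColor(c['img'],cv2.COLOR_RGB2HSV).astype(int)
near=(abs(W[...,0]-.568)<.12)&(abs(W[...,1]-.33)<.12)
col=(H[...,1]>150)&((H[...,0]<33)|(H[...,0]>172))
for nm,m in(('frame',near&col&(abs(z-.031)<.006)),('top',near&(abs(z-.071)<.005))):
    k,l,st,ce=cv2.connectedComponentsWithStats(m.astype(np.uint8))
    for i in range(1,k):
        if st[i,4]>100:
            p=W[l==i];r=cv2.minAreaRect((p[:,:2]*1000).astype(np.float32));print(nm,st[i,4],ce[i].round(),np.median(p,0).round(3),r)
    p=W[m];r=cv2.minAreaRect((p[:,:2]*1000).astype(np.float32));print(nm,'all',r)
go([.568,.330,.24],-24.5)
E
```

```text
frame 3716 [321. 166.] [0.568 0.336 0.031] ((566.1537475585938, 326.6573486328125), (150.134033203125, 75.93567657470703), 64.3349380493164)
frame all ((566.1537475585938, 326.6573486328125), (150.134033203125, 75.93567657470703), 64.3349380493164)
top 131 [403. 108.] [0.668 0.363 0.072] ((672.66650390625, 361.5066833496094), (46.416847229003906, 13.676427841186523), 68.13384246826172)
top 3385 [321. 174.] [0.569 0.333 0.071] ((568.2677612304688, 331.7112731933594), (83.73995208740234, 44.839942932128906), 63.32621765136719)
top all ((610.1378784179688, 333.3486022949219), (158.75051879882812, 87.905029296875), 2.3350160121917725)
t 8.75 pos [0.5651 0.3287 0.2432] F [ 0.1 -0.2 -0.1] w 0.0854 q7 -0.82 turn [0.18 0.01 0.05] shift [3.2 2.4 2.1]
```

View pics/w2.png

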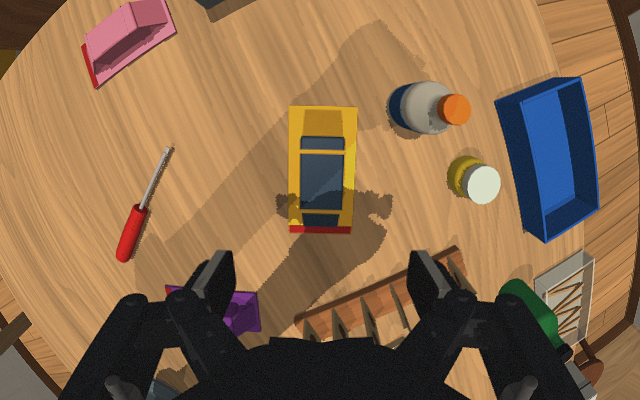

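The wrist view shows the canopy at (322,168), red end down at (320,230), lying squarely between the open jaws. The frame measures 150 x 76, centred at (0.566, 0.327) with its nose at -115.7°.

```bash
python3 - <<'E'
from h import *
go([.5675,.3294,.05],-25.7)
E
```

```text
t 8.75 pos [0.5651 0.3287 0.2432] F [ 0.1 -0.2 -0.1] w 0.0854 q7 -0.82 turn [1.38 0.01 0.05] shift [193.2   1.7   1.9]
```

Request:
send_rows --pt "1 0 0.0017 0.0019 1.38 0 0" --pt "1 0.045 0 0 0 0 0" --pt "1 0.045 0 0 0 0 0" --pt "1 0.04 0 0 0 0 0" --pt "1 0.02 0 0 0 0 0" --pt "1 0 0 0 0 0 0" --pt "1 0 0 0 0 0 0"

```text
time: 9.45
position: [0.5677, 0.3315, 0.0936]
tcp_rot: [0.69, 0.157, 0.689, -0.157]
ft_force: [1.0, 0.3, 0.5]
width: 0.0855
```

```bash
python3 - <<'E'
from h import *
go([.5675,.3294,.05],-25.7)
E
```

```text
t 9.45 pos [0.5677 0.3315 0.0936] F [1.  0.3 0.5] w 0.0855 q7 -0.78 turn [ 0.02  0.03 -0.  ] shift [43.6 -2.   0.7]
```

Request:
send_rows --pt "1 0.015 -0.002 0.0007 0 0 0" --pt "1 0.015 0 0 0 0 0" --pt "1 0.0136 0 0 0 0 0" --pt "1 0 0 0 0 0 0" --pt "1 0 0 0 0 0 0"

```text
time: 9.95
position: [0.5664, 0.3293, 0.0489]
tcp_rot: [0.689, 0.157, 0.69, -0.157]
ft_force: [0.6, -1.0, 1.2]
width: 0.0854
```

Request:
send_rows --pt "0.45 0 0 0 0 0 0" --pt "0.45 0 0 0 0 0 0" --pt "0.3 0 0 0 0 0 0" --pt "0 0 0 0 0 0 0" --pt "0 0 0 0 0 0 0" --pt "0 0 0 0 0 0 0" --pt "0 0 0 0 0 0 0" --squeeze 50

```text
time: 10.65
position: [0.5676, 0.3299, 0.0505]
tcp_rot: [0.69, 0.158, 0.689, -0.157]
ft_force: [-0.3, 0.7, 4.0]
width: 0.0433
```

Request:
send_rows --pt "0 -0.01 0 0 0 0 0" --pt "0 -0.02 0 0 0 0 0" --pt "0 -0.03 0 0 0 0 0" --pt "0 -0.04 0 0 0 0 0" --pt "0 -0.04 0 0 0 0 0" --pt "0 -0.02 0 0 0 0 0" --pt "0 0 0 0 0 0 0" --pt "0 0 0 0 0 0 0"

```text
time: 11.45
position: [0.5659, 0.3291, 0.2086]
tcp_rot: [0.689, 0.157, 0.69, -0.157]
ft_force: [0.4, -0.4, -2.0]
width: 0.0433
```

```bash
python3 - <<'E'
from h import *
c=shot('side');fus(c)
i=c['img'];cv2.imwrite('pics/d.png',cv2.resize(i[80:240,230:430,::-1],None,fx=3.5,fy=3.5))
go([.5675,.3294,.21],-25.7)
E
```

```text
fus sx [-0.0564  0.1612] sy [-0.0442  0.0374]
t 11.5 pos [0.5652 0.3288 0.2074] F [-0.1 -0.9 -1.5] w 0.0432 q7 -0.83 turn [ 0.04 -0.14  0.2 ] shift [-2.6  1.5  1.9]
```

View pics/d.png

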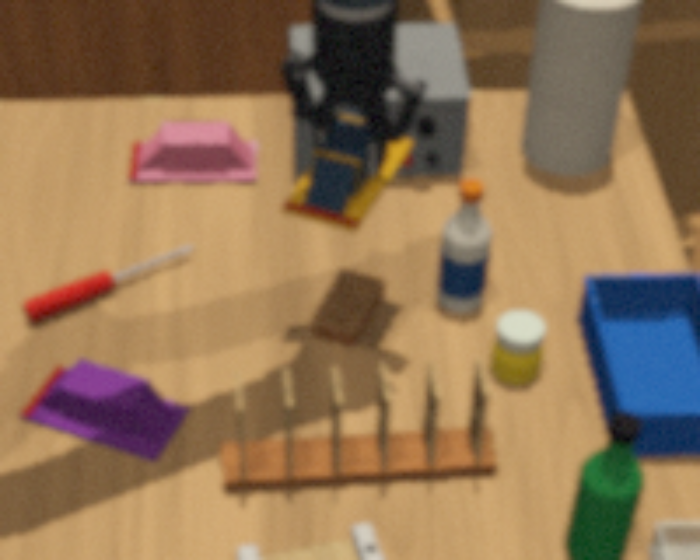

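The crop shows the canopy held and lifted, about level, at (345,175). The stand is free at (350,305) and the neighbours are undisturbed.

```bash
python3 - <<'E'
from h import *
go([.548,-.1863,.21],11.2)
E
```

```text
t 11.5 pos [0.5652 0.3288 0.2074] F [-0.1 -0.9 -1.5] w 0.0432 q7 -0.83 turn [-36.86  -0.2    0.15] shift [  -2.6 -502.  -116.9]
```

Request:
send_rows --pt "0 -0.002 0 0 -5 0 0" --pt "0 0 0 0 -6 0 0" --pt "0 0 0 0 -7 0 0" --pt "0 0 0 0 -7 0 0" --pt "0 0 0 0 -6 0 0" --pt "0 0 0 0 -5.8 0 0" --pt "0 0 0 0 0 0 0"

```text
time: 12.2
position: [0.5651, 0.3286, 0.2085]
tcp_rot: [0.702, -0.069, 0.706, 0.068]
ft_force: [-0.6, 0.9, -1.8]
width: 0.0433
```

Request:
send_rows --pt "0 0 -0.015 -0.0035 0 0 0" --pt "0 0 -0.025 -0.006 0 0 0" --pt "0 0 -0.035 -0.008 0 0 0" --pt "0 0 -0.035 -0.008 0 0 0" --pt "0 0 -0.035 -0.008 0 0 0" --pt "0 0 -0.035 -0.008 0 0 0" --pt "0 0 -0.035 -0.008 0 0 0" --pt "0 0 -0.035 -0.008 0 0 0" --pt "0 0 -0.035 -0.008 0 0 0" --pt "0 0 -0.035 -0.008 0 0 0" --pt "0 0 -0.035 -0.008 0 0 0"

```text
time: 13.3
position: [0.5538, -0.0373, 0.211]
tcp_rot: [0.703, -0.068, 0.704, 0.067]
ft_force: [0.8, -0.5, -2.1]
width: 0.0436
```

Request:
send_rows --pt "0 0 -0.035 -0.008 0 0 0" --pt "0 0 -0.035 -0.009 0 0 0" --pt "0 0 -0.035 -0.009 0 0 0" --pt "0 0 -0.025 -0.006 0 0 0" --pt "0 0 -0.015 -0.004 0 0 0" --pt "0 0 -0.002 0 0 0 0" --pt "0 0 0 0 0 0 0" --pt "0 0 0 0 0 0 0"

```text
time: 14.1
position: [0.5484, -0.1841, 0.2112]
tcp_rot: [0.703, -0.069, 0.704, 0.07]
ft_force: [-0.3, 0.5, -1.5]
width: 0.0437
```

```bash
python3 - <<'E'
from h import *
go([.548,-.1863,.21],11.2)
c=shot('wrist','w3.png');s=shot('side','e.png');a=shot('scene')
np.savez('s3.npz',wi=c['img'],ww=wcloud(c),bi=s['img'],bw=cloud(s),ai=a['img'],aw=cloud(a))
cv2.imwrite('pics/e.png',np.hstack([cv2.resize(s['img'][190:350,250:410,::-1],(400,400)),cv2.resize(a['img'][150:290,130:270,::-1],(400,400))]))
E
```

```text
t 14.1 pos [ 0.5484 -0.1841  0.2112] F [-0.3  0.5 -1.5] w 0.0437 q7 0.64 turn [ 0.   -0.04 -0.08] shift [ 1.2 -2.1 -0.8]
```

View pics/w3.png

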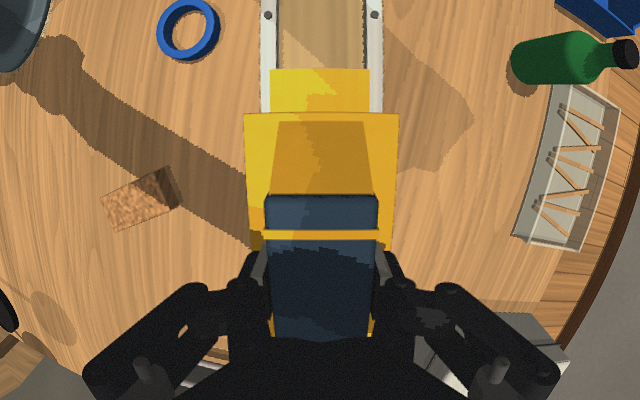

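View pics/e.png

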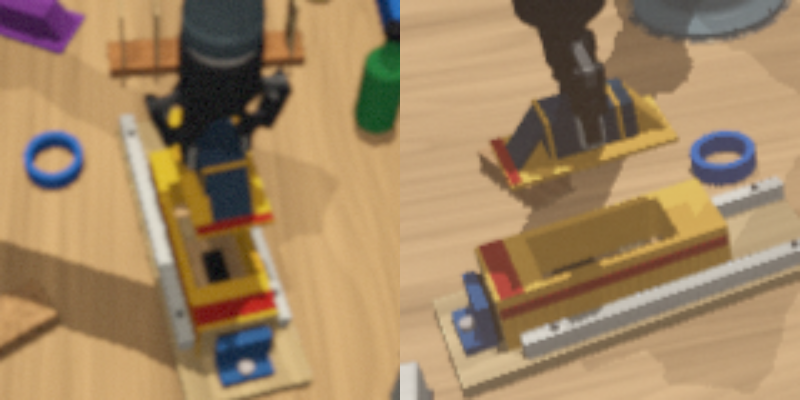

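Both views show the canopy level above the fuselage, red end towards the red nose, and the nose against the stop. Now the relative alignment.

```bash
cat > m.py <<'E'
from h import *
def meas(I,W,n,zf):
    H=cv2.cvtColor(I,cv2.COLOR_RGB2HSV).astype(int)
    col=(H[...,1]>120)&((H[...,0]<33)|(H[...,0]>172))
    q=W[...,:2]-C;sx=q@ex;sy=q@ey;z=W[...,2];near=(abs(sy)<.07)&(sx>-.1)&(sx<.2)&col
    f=near&(abs(z-zf)<.009)&(sx>-.04)&(sx<.15); t=near&(abs(z-.077)<.007)&(abs(sy)<.05)
    for nm,m in(('canopy',f),('fus',t)):
        k,l,st,ce=cv2.connectedComponentsWithStats(m.astype(np.uint8))
        if k>1 and nm=='canopy': m=l==1+np.argmax(st[1:,4])
        print(n,nm,m.sum(),'sx',np.percentile(sx[m],[1,3,97,99]).round(4),'sy',np.percentile(sy[m],[1,3,97,99]).round(4),'zmed',np.median(z[m]).round(4))
        if nm=='canopy':
            r=cv2.minAreaRect((np.stack([sx[m],sy[m]],1)*1000).astype(np.float32));print('   rect',np.round(r[0],1),np.round(r[1],1),round(r[2],1))
            A=np.c_[sx[m],sy[m],np.ones(m.sum())];k=np.linalg.lstsq(A,z[m],rcond=None)[0];print('   tilt deg along,across',np.degrees(k[:2]).round(2))
        else:
            for g in(1,-1):
                e=[];
                for s0 in np.arange(-.055,.16,.01):
                    mm=m&(abs(sx-s0)<.004)&(sy*g>0)
                    if mm.sum()>3:e.append((s0,g*np.max(sy[mm]*g)))
                e=np.array(e);print('   edge',g,np.polyfit(e[:,0],e[:,1],1).round(4) if len(e)>2 else e, len(e))
E
python3 - <<'E'
from m import *
d=np.load('s3.npz')
for n in 'wba': meas(d[n+'i'],d[n+'w'],n,.1915)
E
```

```text
w canopy 8515 sx [-0.0246 -0.0241  0.041   0.0451] sy [-0.0377 -0.037   0.0366  0.0373] zmed 0.1921
   rect [11.5 -0.2] [73.  76.7] 0.2
   tilt deg along,across [-1.27 -0.06]
w fus 4261 sx [-0.0593 -0.0586 -0.0238 -0.0231] sy [-0.0424 -0.0406  0.0376  0.0393] zmed 0.0772
   edge 1 [-0.0218  0.0392] 4
   edge -1 [-0.0053 -0.0434] 4
b canopy 507 sx [0.0256 0.0373 0.1253 0.1259] sy [-0.0387 -0.0382  0.0358  0.0365] zmed 0.1915
   rect [73.  -0.7] [107.8  76.3] 0.3
   tilt deg along,across [ 0.08 -0.05]
b fus 971 sx [-0.0543 -0.0477  0.1608  0.1619] sy [-0.0441 -0.0437  0.0368  0.0385] zmed 0.0768
   edge 1 [0.0099 0.0371] 10
   edge -1 [-0.0012 -0.0439] 22
a canopy 573 sx [-0.0265 -0.025   0.1203  0.1214] sy [-0.0333 -0.0271  0.0399  0.0409] zmed 0.1916
   rect [47.3  3.6] [149.6  81.8] 0.0
   tilt deg along,across [-0.48 -1.63]
a fus 1175 sx [-0.0606 -0.0573  0.1541  0.1566] sy [-0.0429 -0.0412  0.0425  0.0437] zmed 0.0765
   edge 1 [-0.0034  0.0437] 22
   edge -1 [ 0.0029 -0.0428] 22
```

Request:
send_rows --pt "0 0 -0.0007 -0.0023 0 0 0" --pt "0 0.01 0 0 0 0 0" --pt "0 0.02 0 0 0 0 0" --pt "0 0.02 0 0 0 0 0" --pt "0 0.015 0 0 0 0 0" --pt "0 0.01 0 0 0 0 0" --pt "0 0.01 0 0 0 0 0" --pt "0 0.005 0 0 0 0 0" --pt "0 0 0 0 0 0 0" --pt "0 0 0 0 0 0 0" --pt "0 0 0 0 0 0 0"

```text
time: 15.35
position: [0.547, -0.1872, 0.1225]
tcp_rot: [0.704, -0.069, 0.703, 0.068]
ft_force: [-0.2, -0.4, -1.6]
width: 0.0436
```

```bash
python3 - <<'E'
from m import *
go([.5484,-.1841,.1124],11.2);o=robot.get_obs();zf=o['position'][2]-.0194
c=shot('wrist');s=shot('side');a=shot('scene')
meas(c['img'],wcloud(c),'w',zf);meas(s['img'],cloud(s),'b',zf);meas(a['img'],cloud(a),'a',zf)
E
```

```text
t 15.35 pos [ 0.547  -0.1872  0.1225] F [-0.2 -0.4 -1.6] w 0.0436 q7 0.72 turn [-0.08  0.09  0.03] shift [10.1  2.7  1.9]
w canopy 8505 sx [-0.0219 -0.0214  0.0435  0.0476] sy [-0.0394 -0.0387  0.0346  0.0353] zmed 0.1033
   rect [14.2 -2.1] [76.  72.9] 89.9
   tilt deg along,across [-1.3   0.05]
w fus 9881 sx [-0.0593 -0.0586 -0.0228 -0.022 ] sy [-0.0425 -0.0407  0.0376  0.0394] zmed 0.0772
   edge 1 [-0.0089  0.0401] 4
   edge -1 [-0.0089 -0.0438] 4
b canopy 445 sx [0.033  0.0438 0.1282 0.129 ] sy [-0.0408 -0.0403  0.0327  0.0334] zmed 0.1028
   rect [78.4 -3.3] [102.9  75.7] 0.4
   tilt deg along,across [ 0.   -0.05]
b fus 698 sx [-0.0552  0.0182  0.1614  0.162 ] sy [-0.0441 -0.0438  0.0354  0.0373] zmed 0.0768
   edge 1 [0.049  0.0308] 5
   edge -1 [-0.0175 -0.0424] 16
a canopy 553 sx [-0.0245 -0.023   0.123   0.1241] sy [-0.0369 -0.0324  0.038   0.0389] zmed 0.1028
   rect [49.8  0.1] [ 81.  149.4] 89.9
   tilt deg along,across [-0.24 -1.6 ]
a fus 856 sx [-0.0613 -0.0584  0.1547  0.1565] sy [-0.0415 -0.039   0.0432  0.044 ] zmed 0.0767
   edge 1 [0.001  0.0435] 22
   edge -1 [ 0.0015 -0.0421] 7
```

Request:
send_rows --pt "0 0 0.0022 0 0 0 0" --pt "0 0.004 0 0 0 0 0" --pt "0 0.004 0 0 0 0 0" --pt "0 0.002 0 0 0 0 0" --pt "0 0 0 0 0 0 0" --pt "0 0 0 0 0 0 0" --pt "0 0 0 0 0 0 0"

```text
time: 16.2
position: [0.546, -0.1848, 0.1117]
tcp_rot: [0.704, -0.069, 0.704, 0.068]
ft_force: [0.3, 0.1, -2.0]
width: 0.0434
```

```bash
python3 - <<'E'
from m import *
go([.5466,-.185,.1124],11.2);o=robot.get_obs();zf=o['position'][2]-.0194
c=shot('wrist');s=shot('side');a=shot('scene')
meas(c['img'],wcloud(c),'w',zf);meas(s['img'],cloud(s),'b',zf);meas(a['img'],cloud(a),'a',zf)
cv2.imwrite('pics/f.png',np.hstack([cv2.resize(s['img'][190:350,250:410,::-1],(400,400)),cv2.resize(a['img'][150:290,130:270,::-1],(400,400))]))
E
```

```text
t 16.2 pos [ 0.546  -0.1848  0.1117] F [ 0.3  0.1 -2. ] w 0.0434 q7 0.72 turn [-0.08  0.01  0.01] shift [-0.7 -0.3  0.5]
w canopy 8538 sx [-0.0244 -0.0238  0.0411  0.0452] sy [-0.0399 -0.0392  0.0342  0.0349] zmed 0.0926
   rect [11.8 -2.5] [76.4 73.1] 89.9
   tilt deg along,across [-1.26 -0.07]
w fus 10763 sx [-0.0597 -0.0588 -0.022   0.028 ] sy [-0.0425 -0.0406  0.0395  0.0401] zmed 0.0772
   edge 1 [0.0017 0.0405] 12
   edge -1 [ 0.0087 -0.0431] 4
b canopy 451 sx [0.0305 0.0418 0.1257 0.1268] sy [-0.0412 -0.0408  0.033   0.0338] zmed 0.0921
   rect [76.2 -3.4] [103.5  76.1] 0.1
   tilt deg along,across [ 0.04 -0.05]
b fus 656 sx [-0.057  -0.0532  0.1612  0.1621] sy [-0.0442 -0.0439  0.0379  0.0388] zmed 0.0768
   edge 1 [-0.0159  0.0405] 4
   edge -1 [-0.0128 -0.0428] 16
a canopy 542 sx [-0.0263 -0.0249  0.1208  0.1219] sy [-0.0377 -0.0315  0.0372  0.038 ] zmed 0.0921
   rect [47.5 -0.7] [150.3  80.9] 1.0
   tilt deg along,across [-0.26 -1.67]
a fus 838 sx [-0.0615 -0.0586  0.155   0.1566] sy [-0.0418 -0.0389  0.0433  0.0443] zmed 0.0765
   edge 1 [0.0051 0.0434] 22
   edge -1 [-0.0001 -0.0428] 7
```

View pics/f.png

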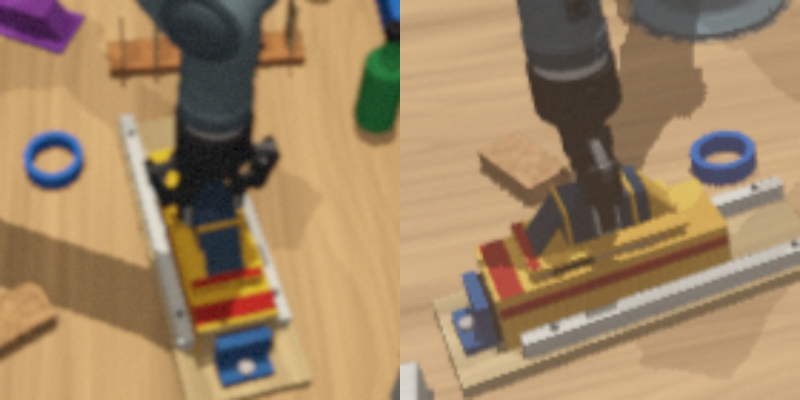

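The views show the canopy level just above the opening, with its red band next to the red nose and the nose on the stop. The gap is about 9.5 mm. I'll make a 0.7 mm sideways nudge, let it settle and hand in.

Request:
send_rows --pt "0 -0.0005 0 0.0007 0 0 0" --pt "0 0 0 0 0 0 0" --pt "0 0 0 0 0 0 0" --pt "0 0 0 0 0 0 0" --pt "0 0 0 0 0 0 0"

```text
time: 16.85
position: [0.5466, -0.1846, 0.1122]
tcp_rot: [0.704, -0.069, 0.704, 0.069]
ft_force: [-0.7, 0.1, -0.9]
width: 0.0432
```

```bash
python3 - <<'E'
from m import *
go([.5466,-.185,.1124],11.2);zf=robot.get_obs()['position'][2]-.0194
c=shot('wrist');meas(c['img'],wcloud(c),'w',zf);fus(shot('side'))
print(robot.sign_off())
E
```

```text
t 16.85 pos [ 0.5466 -0.1846  0.1122] F [-0.7  0.1 -0.9] w 0.0432 q7 0.72 turn [-0.07 -0.    0.  ] shift [-0.2 -0.4 -0.1]
w canopy 8537 sx [-0.0245 -0.024   0.041   0.0449] sy [-0.0394 -0.0387  0.0348  0.0355] zmed 0.093
   rect [11.7 -1.9] [76.8 73. ] 89.9
   tilt deg along,across [-1.31 -0.07]
w fus 10452 sx [-0.0593 -0.0586 -0.0251  0.0033] sy [-0.0426 -0.0408  0.039   0.0401] zmed 0.0772
   edge 1 [0.0015 0.0405] 12
   edge -1 [ 0.0052 -0.0433] 4
fus sx [-0.0559  0.1614] sy [-0.0441  0.0368]
the job is handed in; nothing more can be done
None
```

The job is done and handed in at about 17 s. I pushed the fuselage onto the blue stop with about 22 N, until it moved no further. I then gripped the canopy by its cabin, carried it high over the rack, and left it held above the cockpit opening, red end towards the red nose.

- **Canopy position:** it sits about 10 mm above the fuselage top. It is centred to within about 1 mm along and across, and its yaw is within about 1°.
- **Fuselage:** its nose position has not changed since it was seated, so it is still against the stop.
- **Bystanders:** I compared no before-and-after positions for these. None of the arm's paths went near them, and they looked unmoved in the pictures.
- **Tilt, checks disagreed:** the wrist depth suggests about 1.3° along the canopy. The fixed cameras read 0 to 0.3° along, though the scene camera also read about 1.6° across, where the other two read about 0.1°. I took it as level and made no correction.

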